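# Unload a checked bracket pair from the inspection stand

## Robot

A 6-joint arm with a two-finger parallel gripper is mounted at the origin on the work surface. World frame = base frame: x ahead of the robot, y to its left, z up, the work surface at z = 0. Lengths are in m, angles in degrees, forces in N, time in s.
With the tool pointing down it reaches from about 0.3 to 0.775 m from the base axis. Payload 14.6 kg.
Tool frame: the origin (TCP) lies midway between the tips of the shut fingers; the grasp point (between the pads) lies env.hold_point_z behind it (env.hold_point_z is the distance from the TCP to the grasp point, in m); z points along the fingers, y is the line along which they close (so a half turn about z gives the same grasp; the last joint's range is limited). The gripper opens to 94 mm and grips with 3 to 60 N. Pads are 16 mm wide; open, the fingers measure 119 mm over their backs; the gripper's body (75 mm by 177 mm) begins 78 mm behind the grasp point.
Start: joints at [-3.816, 17.183, 87.147, -0, 75.671, -3.816], TCP at [0.55, -0, 0.205] pointing down, gripper open.
Joint ranges: [-173.82, 173.82], [-45.26, 126.66], [13.44, 144.39], [-59.66, 239.66], [0, 175.72], [-146.38, 146.38]. Speed limits (degrees/s): [127.2, 127.2, 147.25, 180, 180, 180].

## Interface

Orientations are given as a 3x3 rotation matrix whose columns are the frame's x, y, z axes.
In Python, from plant import env gives the robot as it stands.
- The arm moves only by the tool jog_arm, never from a script. Its argument "plan" is a list of rows, each a list of 7 numbers: the shift along the tool's x, y, z scaled (see below), then the turn, a rotation vector about the tool's x, y, z scaled (see below), then the opening, from -1 (shut) to 1 (fully open). A call has 1 to 20 rows; each row shifts and turns the commanded pose from where the row before left it, along the tool's axes as they then stand; what a row does not reach is not made up. The controller multiplies each number of a shift by 250 mm and each number of a turn by 4 degrees. A row lasts 1/12 s, in which the tool goes at most 41.7 mm and 7.16 degrees, less where a joint would pass 70% of its speed; a pose out of reach is approached as far as the arm can. A call with a number of a shift or a turn outside -1 to 1 is refused whole. A call with a gripper value outside its range is refused whole. The fingers move at their own pace and stop on an object; the grip force is fixed at half the most. Time passes only in rows, so rows that do not move let the fingers close. It gives the time, the measured TCP pose, the force, the opening and the grip force at its end, in the units of the state.
- env.state(): the state, without advancing time (a new reading comes with each control period).
- env.read_camera(name): name is "scene" or "side" or "wrist"; returns the picture (480x640x3 uint8, blue, green, red); there is no depth.
- env.get_calibration(name): a dict with "fx", "fy", "cx", "cy" (pixels), "camera_from_world" (4x4, takes a point from world to camera coordinates). Camera axes: x right, y down, z forward; pixel columns grow to the right and rows downward; lengths in m; the calibration is good to about 2 mm. A picture is of the moment at which its call begins: read the wrist's pose just before it. get_calibration takes no time and is no camera call; for the wrist camera it gives the pose at the moment of the call.
- env.sign_off(): hands the job in; it is judged then, once.
Trained networks look in the newest picture that a camera, given by its name, has taken for a name from the list of things; names that differ only in an ending like _2 or _b are one class to them, and where a whole thing is asked for, a point or a joint stands for the part that bears it (a point fixed in the world has none). Each returns a list of dicts, best first, with "p" (0 to 1); they miss things now and then, are a little off and sometimes report something else, mostly with a low value. They report only what shows in the picture. A call takes as long as a camera call.
- env.recognise(camera, query): "at" ([x, y, z] in m, in the coordinates of the camera as it stood for that picture, good to about 4 mm: the middle of the surface that is visible of it).
- env.silhouettes(camera, query): "region" (480x640 bool, what is visible of it).
The state is a dict: "clock": time; "joints": joint angles; "joint_vel": joint speeds; "effort": joint torques, N m; "tcp_pos": TCP position; "tool_rot": TCP orientation; "ft_force": force on the tool from outside, world axes, zero at the start; "torque": the same for the moment, N m; "gripper_width": finger opening in m; "grip_force": force on a finger pad.
Only numpy, scipy, OpenCV 4.12 (cv2) and the standard library are available. Lean on these libraries where they do the work, as an engineer would, in place of code of your own. Each camera call takes 0.05 s, during which the arm holds its last target. There are 200 camera calls.

## Task

The mirror-image bracket pair has been inspected: take the stack on the aluminium stand apart. First lay the red hold-down bar in the two red-lipped saddles of its white rest; then put the left-hand bracket flat in the blue tray and the right-hand bracket flat in the yellow tray; last, set the empty grey fixture plate flat inside the rim of the green dock. Leave the small steel ring lying on the table where it is.

Things in the scene. Friction and masses are not known exactly. Their poses are not given: they have to be found in the camera images.
- bar_center (a point): Red steel bar on top of the stack, 150 (x) x 28 (y) x 14 mm, 0.4 kg, lying in the 6 mm deep, 40 mm wide notches in the rib tops of both brackets. Point: its middle, 7 mm above its underside; x along its length, z up. Below and beside its middle there is free room for fingertips, to 20 mm below its underside.
- bracket_left_center (a point): Copper-coloured bracket, 0.2 kg. Base 8 mm thick, L-shaped: leg 80 (x) x 24 mm; at its +x end a 24 mm wide foot juts 22 mm beyond the leg's +y side (left, looking along the leg to the foot's end). On the leg's middle line a rib, 12 mm thick (y), 68 long, 54 mm high, ends 60 mm: grip its middle. Point: rib middle, 27 mm above underside. Stands on one half of the plate.
- bracket_right_center (a point): The mirror image of the left-hand bracket, same sizes, colour and point: at the leg's +x end the foot juts 22 mm beyond the leg's -y side (right, looking along the leg to the foot's end). Stands on the plate's other half, its rib 58 mm from the middle of the plate's black grip block (the left-hand one likewise).
- plate_grip (a point): Grey fixture plate, bottom of the stack, 184 (x) x 84 (y) x 12 mm, 0.55 kg, with a black grip block on its middle, 20 (x) x 44 (y) mm, rising from 12 to 46 mm above the plate's underside: grip its 20 mm. Point: on the block's axis, 34 mm above the plate's underside; z up. It lies on a fixed aluminium stand 200 x 100 mm, 24 mm high.
- bar_rest_seat (a point): Fixed white rest: foot 150 (x) x 64 x 6 mm, with two saddle posts 18 mm wide at x = -55 and +55 mm, seats 30 mm above the table; red lips, 8 mm high, leave a 44 mm wide slot along x for the bar (either way round). Point: midway between the seats, at seat height. Between the posts there is room for fingers.
- tray_left_in (a point): Fixed blue tray for the left-hand bracket, inside 110 (x) x 100 (y) mm, walls 4 mm, floor 4 mm, rim 16 mm above the table. The left-hand bracket's outline is painted white on its floor. Point: centre of the inner floor, where the middle of the leg is painted. With its rib middle there and its leg along x, either way round, the bracket fits.
- tray_right_in (a point): Fixed yellow tray for the right-hand bracket, sizes and point as for the blue one; the right-hand bracket's outline is painted white on its floor. With its rib middle over the point and its leg along x, either way round, the bracket fits.
- dock_in (a point): Fixed shallow green dock with a black floor for the grey plate, outside 218 (x) x 118 (y) mm, inside 208 x 108 mm, floor 5 mm thick, rim 10 mm above the table. Point: centre of the inner floor. The plate lies in it with its length along x, either way round.
- setting_ring_center (a point): Small steel setting ring, a bystander lying on the table, 40 mm outside diameter, 16 mm high. Point: its centre, 8 mm above the table. It must not be moved.

How it is judged (in metres and radians):
On the way, in this order (a step that is already met when the one before it is completed fails the run):
1. the bar lies in its rest while both brackets still stand on the plate (horizontal distance between bar_center and bar_rest_seat below 0.02 m and z of bar_center in the frame of bar_rest_seat between 0.003 and 0.011 m and angle between bar_center's own z axis and vertical below 0.08 rad and angle between the x axis of bar_center and the x axis of bar_rest_seat, either way round below 0.25 rad and linear speed of bar below 0.02 m/s and angular speed of bar below 0.2 rad/s and horizontal distance between each of bracket_left_center, bracket_right_center and plate_grip below 0.085 m), for 0.2 s.
2. both brackets lie in their own trays (horizontal distance between bracket_left_center and tray_left_in below 0.045 m and z of bracket_left_center in the frame of tray_left_in between 0.023 and 0.031 m and angle between each of bracket_left_center, bracket_right_center's own z axis and vertical below 0.08 rad and linear speed of each of bracket_left, bracket_right below 0.02 m/s and angular speed of each of bracket_left, bracket_right below 0.2 rad/s and horizontal distance between bracket_right_center and tray_right_in below 0.045 m and z of bracket_right_center in the frame of tray_right_in between 0.023 and 0.031 m), for 0.2 s.
3. the plate lies in the dock (horizontal distance between plate_grip and dock_in below 0.02 m and z of plate_grip in the frame of dock_in between 0.03 and 0.038 m and angle between plate_grip's own z axis and vertical below 0.08 rad and linear speed of plate below 0.02 m/s and angular speed of plate below 0.2 rad/s), for 0.2 s.
At the end, for the whole second after the job is handed in: Bar level on its rest (centre within 20 mm, direction within 0.25 rad); left bracket flat on the blue tray's floor, right bracket on the yellow's (rib within 45 mm of tray centre); plate flat on the dock's floor (within 20 mm); heights to 4 mm, tilts under 0.08 rad, all at rest (all of step 2 and all of step 3 and horizontal distance between bar_center and bar_rest_seat below 0.02 m and z of bar_center in the frame of bar_rest_seat between 0.003 and 0.011 m and angle between bar_center's own z axis and vertical below 0.08 rad and angle between the x axis of bar_center and the x axis of bar_rest_seat, either way round below 0.25 rad and linear speed of bar below 0.02 m/s and angular speed of bar below 0.2 rad/s); the robot touches nothing.
It fails at once if the steel ring is moved by more than 15 mm (distance of setting_ring_center from where it was at the start of the episode above 0.015 m).
It also fails if it takes over 115 s, if anything falls off the work surface, if the arm or the gripper's body presses on something with over 40 N, if the wrist force passes 120 N, or if a joint passes its speed limit or range.

## Working session

There is one attempt and no reset: what is moved stays moved. The work goes in short steps, Python scripts to look and compute and a tool call to move; the robot and the scene stay as the last step left them, time stands still between calls to the robot, and variables do not carry over. Pictures are saved under pics/ and viewed, at most 14 in all, crops included, and the job is handed in when it is done.

Besides the shell and the picture viewer there is one more tool, called after "Request:" in YAML: its name, and indented under it one key for each argument. jog_arm: Moves the arm, as the interface text tells. Its arguments: {"type":"object","properties":{"plan":{"type":"array"}},"required":["plan"]}

```bash
ls; mkdir -p pics; cat > h.py <<'E'
from plant import env
import numpy as np, cv2
def cal(c):
    k=env.get_calibration(c); T=np.array(k["camera_from_world"]); return k,T
def w(T,p): return (np.linalg.inv(T)@np.append(p,1))[:3]
def ray(c,u,v,z,KT=None):
    k,T=KT or cal(c); Ti=np.linalg.inv(T)
    d=Ti[:3,:3]@np.array([(u-k["cx"])/k["fx"],(v-k["cy"])/k["fy"],1]); o=Ti[:3,3]
    return o+d*(z-o[2])/d[2]
def proj(c,p):
    k,T=cal(c); q=T@np.append(p,1); return k["fx"]*q[0]/q[2]+k["cx"],k["fy"]*q[1]/q[2]+k["cy"]
def st():
    s=env.state(); print(round(s["clock"],2),np.round(s["tcp_pos"],4),np.round(s["tool_rot"],3).tolist(),np.round(s["ft_force"],1),round(s["gripper_width"],4),np.round(s["grip_force"],1))
E
python3 - <<'E'
from h import *
st(); print(env.hold_point_z)
for c in ["scene","side"]:
    im=env.read_camera(c); cv2.imwrite(f"pics/{c}0.png",im)
    k,T=cal(c); print(c,np.round(np.linalg.inv(T)[:3,3],3),k["fx"])
    for q in ["bar_center","bracket_left_center","bracket_right_center","plate_grip","bar_rest_seat","tray_left_in","tray_right_in","dock_in","setting_ring_center"]:
        r=env.recognise(c,q)
        print(q,[(round(x["p"],2),np.round(w(T,x["at"]),3).tolist()) for x in r[:2]])
E
```

```text
pics
0.0 [0.5497 0.     0.2049] [[-0.0, 1.0, -0.001], [1.0, 0.0, 0.0], [0.0, -0.001, -1.0]] [-0.5  0.8 -0.4] 0.0945 0.0
0.0188
scene [ 1.317 -0.488  0.887] 559.1696559931472
bar_center [(0.66, [0.659, -0.279, 0.105])]
bracket_left_center [(0.83, [0.672, -0.215, 0.054])]
bracket_right_center [(0.72, [0.681, -0.33, 0.059])]
plate_grip []
bar_rest_seat [(0.59, [0.441, 0.17, 0.004]), (0.22, [0.68, -0.328, 0.056])]
tray_left_in [(0.91, [0.649, 0.273, 0.006])]
tray_right_in [(0.69, [0.443, -0.17, 0.004])]
dock_in [(0.83, [0.639, 0.009, 0.005])]
setting_ring_center [(0.72, [0.426, 0.002, 0.011])]
side [ 0.195 -0.648  0.573] 437.81585154025794
bar_center [(0.78, [0.649, -0.283, 0.104])]
bracket_left_center [(0.62, [0.629, -0.218, 0.056])]
bracket_right_center [(0.87, [0.639, -0.329, 0.053])]
plate_grip [(0.86, [0.631, -0.281, 0.035])]
bar_rest_seat [(0.73, [0.429, 0.17, 0.013]), (0.56, [0.63, -0.275, 0.036])]
tray_left_in [(0.68, [0.652, 0.272, 0.001])]
tray_right_in [(0.93, [0.435, -0.171, 0.005]), (0.53, [0.428, 0.168, 0.009])]
dock_in []
setting_ring_center [(0.6, [0.411, -0.005, 0.014])]
```

View pics/scene0.png

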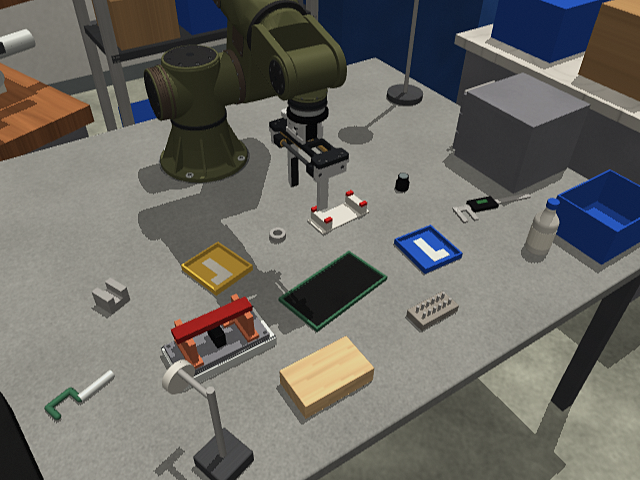

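View pics/side0.png

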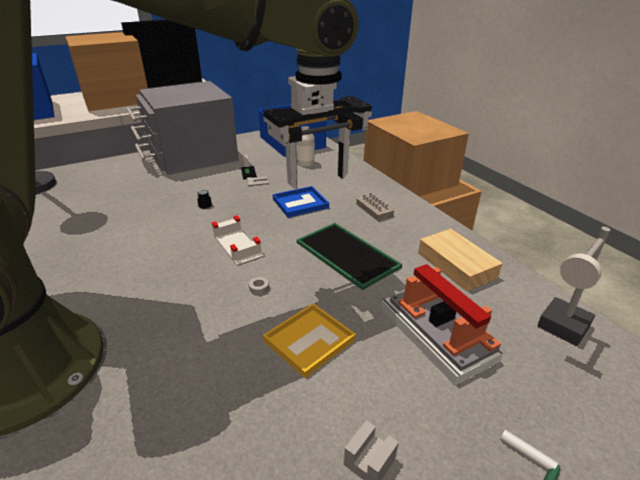

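The stack is near (0.65,-0.28), rest (0.435,0.17), blue tray (0.65,0.27), yellow tray (0.44,-0.17) and dock (0.64,0.01). A post with a white disc stands just beyond the stack, at scene px (210,400). Next I locate that post, the wrist camera and rough yaws.

```bash
python3 - <<'E'
from h import *
k,T=cal("wrist"); s=env.state()
R=np.array(s["tool_rot"]); Ti=np.linalg.inv(T)
print("cam in tool",np.round(R.T@(Ti[:3,3]-s["tcp_pos"]),3),np.round(R.T@Ti[:3,:3],3).tolist(),k["fx"],k["cx"],k["cy"])
print("post base scene",ray("scene",222,458,0.01),"side",ray("side",568,322,0.01))
for z in (.1,.15): print("disc",z,ray("scene",178,377,z),ray("side",580,270,z), "top",ray("scene",210,392,z),ray("side",604,235,z))
for c in ("scene","side"):
    env.read_camera(c); KT=cal(c)
    for q,z in [("bar_center",.104),("tray_left_in",.016),("tray_right_in",.016),("dock_in",.01),("bar_rest_seat",.03),("setting_ring_center",.008)]:
        r=env.silhouettes(c,q)
        if not r: print(c,q,None); continue
        v,u=np.nonzero(r[0]["region"]); P=np.array([ray(c,a,b,z,KT)[:2] for a,b in zip(u,v)]).astype(np.float32)*1000
        (cx,cy),(a,b),an=cv2.minAreaRect(P); print(c,q,round(r[0]["p"],2),np.round([cx,cy,a,b,an],1))
E
```

```text
cam in tool [ 0.084  0.    -0.179] [[0.0, -0.958, -0.287], [1.0, 0.0, 0.001], [-0.001, -0.287, 0.958]] 380.5713372285294 313.1200688680007 237.67014915433032
post base scene [ 0.85893593 -0.36114166  0.01      ] side [ 0.86790461 -0.36347029  0.01      ]
disc 0.1 [ 0.73829711 -0.37304771  0.1       ] [ 0.89393557 -0.33593362  0.1       ] top [ 0.79339352 -0.34071346  0.1       ] [ 1.03884723 -0.2869055   0.1       ]
disc 0.15 [ 0.77503916 -0.38036311  0.15      ] [ 0.81997101 -0.36893842  0.15      ] top [ 0.82663457 -0.35008349  0.15      ] [ 0.94955428 -0.32509638  0.15      ]
scene bar_center 0.72 [ 6.593e+02 -2.719e+02  4.360e+01  1.538e+02  1.000e-01]
scene tray_left_in 0.59 [656.4 266.2 120.2 130.4  87.4]
scene tray_right_in 0.67 [ 451.9 -174.2  130.5  115.2   14.5]
scene dock_in 0.78 [641.   12.6 127.9 225.8  10.9]
scene bar_rest_seat 0.98 [446.2 156.   99.8 167.8   3. ]
scene setting_ring_center 0.63 [420.6   0.   36.2  51.9  59.2]
side bar_center 0.74 [ 642.5 -275.1  159.8   41.9   89.2]
side tray_left_in 0.61 [641.2 258.5 136.7 128.1  86.4]
side tray_right_in 0.79 [ 437.1 -177.1  128.4  118.6   15.3]
side dock_in 0.76 [630.1  10.1 125.7 229.4  11.5]
side bar_rest_seat 0.88 [426.4 150.2  83.3 191.3   2.2]
side setting_ring_center 0.6 [4.164e+02 3.000e-01 5.400e+01 4.020e+01 6.670e+01]
```

Request:
jog_arm:
  plan:
    - [-0.12,0.05,-0.03,0,0,0,1]
    - [-0.12,0.05,-0.03,0,0,0,1]
    - [-0.12,0.05,-0.03,0,0,0,1]
    - [-0.12,0.05,-0.03,0,0,0,1]
    - [-0.12,0.05,-0.03,0,0,0,1]
    - [-0.12,0.05,-0.03,0,0,0,1]
    - [-0.12,0.05,-0.03,0,0,0,1]
    - [0,0,0,0,0,0,1]
    - [0,0,0,0,0,0,1]

```text
clock: 2.45
tcp_pos: [0.6375, -0.2113, 0.2572]
tool_rot: [[0.002, 1.0, -0.001], [1.0, -0.002, 0.0], [0.0, -0.001, -1.0]]
ft_force: [-0.0, 0.4, -0.6]
gripper_width: 0.094
grip_force: 0.0
```

```bash
cat > look.py <<'E'
import sys
from h import *
def look(items,name=None,c="wrist"):
    st(); KT=cal(c); im=env.read_camera(c)
    if name: cv2.imwrite(f"pics/{name}.png",im)
    for q,z in items:
        r=env.silhouettes(c,q); a=env.recognise(c,q)
        print(q,[(round(x["p"],2),np.round(w(KT[1],x["at"]),3).tolist()) for x in a[:2]])
        for x in r[:2]:
            v,u=np.nonzero(x["region"]); P=np.array([ray(c,a,b,z,KT)[:2] for a,b in zip(u,v)]).astype(np.float32)*1000
            (cx,cy),(d,b),an=cv2.minAreaRect(P); print("   ",round(x["p"],2),np.round([cx,cy,d,b,an],1),"pix",u.min(),u.max(),v.min(),v.max())
    return im,KT
E
python3 - <<'E'
from look import *
look([("bar_center",.104),("bracket_left_center",.044),("bracket_right_center",.044),("plate_grip",.036),("tray_right_in",.016)],"w1")
E
```

```text
2.45 [ 0.6375 -0.2113  0.2572] [[0.002, 1.0, -0.001], [1.0, -0.002, 0.0], [0.0, -0.001, -1.0]] [-0.   0.4 -0.6] 0.094 0.0
bar_center [(0.92, [0.652, -0.26, 0.101])]
    0.9 [ 649.9 -268.   152.2   29.2   89.3] pix 310 342 200 350
    0.74 [ 6.463e+02 -2.413e+02  7.070e+01  1.514e+02  1.000e-01] pix 282 363 170 326
bracket_left_center [(0.85, [0.63, -0.206, 0.047])]
    0.58 [ 647.7 -218.6   79.9   47.3    1.9] pix 285 360 192 236
bracket_right_center [(0.74, [0.632, -0.318, 0.07])]
    0.97 [ 649.  -335.8   52.1   79.7   89.9] pix 288 358 293 334
plate_grip [(0.6, [0.643, -0.248, 0.035]), (0.45, [0.631, -0.318, 0.069])]
tray_right_in [(0.7, [0.439, -0.171, 0.003])]
    0.57 [ 443.7 -170.2  123.8  109.4   14.9] pix 63 204 101 223
```

View pics/w1.png

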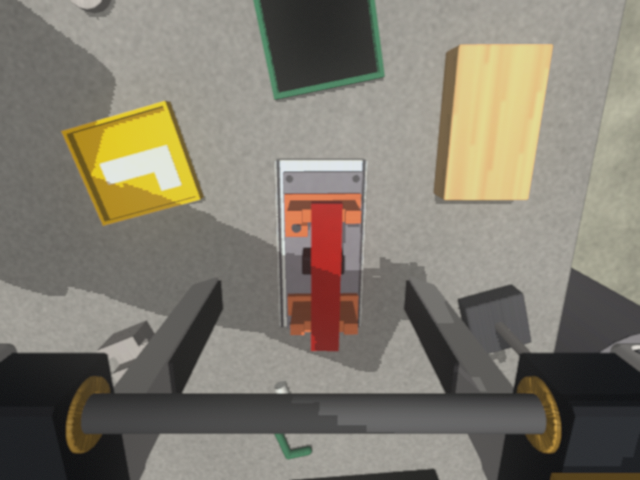

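The wrist view shows the bar at px (326,275) along world y. The upper bracket (y≈-0.21) is left-handed and the lower one (y≈-0.33) right-handed, and the yellow tray is painted right-handed. Now I grasp the bar.

Request:
jog_arm:
  plan:
    - [-0.114,0.025,0.05,0,0,0,1]
    - [-0.114,0.025,0.1,0,0,0,1]
    - [0,0,0.15,0,0,0,1]
    - [0,0,0.15,0,0,0,1]
    - [0,0,0.12,0,0,0,0.5]
    - [0,0,0.1,0,0,0,0.3]
    - [0,0,0.045,0,0,0,0.2]
    - [0,0,0,0,0,0,0]
    - [0,0,0,0,0,0,-1]
    - [0,0,0,0,0,0,-1]
    - [0,0,0,0,0,0,-1]
    - [0,0,0,0,0,0,-1]
    - [0,0,0,0,0,0,-1]

```text
clock: 4.08
tcp_pos: [0.6503, -0.2672, 0.0802]
tool_rot: [[-0.0, 1.0, 0.001], [1.0, 0.0, -0.001], [-0.001, 0.001, -1.0]]
ft_force: [-0.7, -0.6, -0.3]
gripper_width: 0.0375
grip_force: 0.0
```

Request:
jog_arm:
  plan:
    - [0,0,0,0,0,0,-1]
    - [0,0,0,0,0,0,-1]
    - [0,0,0,0,0,0,-1]
    - [0,0,0,0,0,0,-1]

```text
clock: 4.42
tcp_pos: [0.65, -0.2671, 0.0796]
tool_rot: [[0.0, 1.0, 0.0], [1.0, -0.0, -0.0], [-0.0, 0.0, -1.0]]
ft_force: [-3.0, 0.7, 3.7]
gripper_width: 0.0276
grip_force: 30.0
```

Request:
jog_arm:
  plan:
    - [0,0,-0.03,0,0,0,-1]
    - [0,0,-0.06,0,0,0,-1]
    - [0,0,-0.12,0,0,0,-1]
    - [0,0,-0.14,0,0,0,-1]
    - [0,0,-0.13,0,0,0,-1]
    - [0.12,-0.084,-0.04,0,0,0,-1]
    - [0.12,-0.084,-0.04,0,0,0,-1]
    - [0.12,-0.084,-0.04,0,0,0,-1]
    - [0.12,-0.084,-0.04,0,0,0,-1]
    - [0.12,-0.084,-0.04,0,0,0,-1]
    - [0.12,-0.084,-0.04,0,0,0,-1]
    - [0.12,-0.084,-0.04,0,0,0,-1]
    - [0.12,-0.084,-0.04,0,0,0,-1]
    - [0.12,-0.084,-0.04,0,0,0,-1]
    - [0.12,-0.084,-0.04,0,0,0,-1]
    - [0,0,0,0,0,0,-1]
    - [0,0,0,0,0,0,-1]

```text
clock: 5.83
tcp_pos: [0.4395, 0.0341, 0.3001]
tool_rot: [[-0.003, 1.0, 0.002], [1.0, 0.003, 0.0], [0.0, 0.002, -1.0]]
ft_force: [-0.2, 0.2, -5.0]
gripper_width: 0.0276
grip_force: 30.0
```

```bash
python3 - <<'E'
from look import *
look([("bar_rest_seat",.03),("bar_center",.324),("setting_ring_center",.016),("dock_in",.01),("tray_left_in",.016)],"w2")
for u,v in [(0,0)]: pass
E
```

```text
5.83 [0.4395 0.0341 0.3001] [[-0.003, 1.0, 0.002], [1.0, 0.003, 0.0], [0.0, 0.002, -1.0]] [-0.2  0.2 -5. ] 0.0276 30.0
bar_rest_seat [(0.86, [0.434, 0.176, 0.009])]
    0.76 [431.7 167.5  65.  141.7   3.4] pix 271 337 2 144
bar_center [(0.72, [0.44, 0.055, 0.323]), (0.25, [0.653, 0.23, 0.005])]
    0.89 [4.403e+02 3.130e+01 2.930e+01 1.512e+02 3.000e-01] pix 278 349 153 454
setting_ring_center []
dock_in [(0.97, [0.637, 0.026, 0.001])]
    0.64 [632.8  15.9 121.3 218.9  10.9] pix 410 517 111 294
    0.41 [ 441.2 -144.2  457.1   86.6   89.9] pix 279 348 153 454
tray_left_in [(0.95, [0.655, 0.231, 0.005])]
    0.67 [6.431e+02 2.297e+02 1.233e+02 3.180e+01 2.000e-01] pix 443 559 0 33
```

View pics/w2.png

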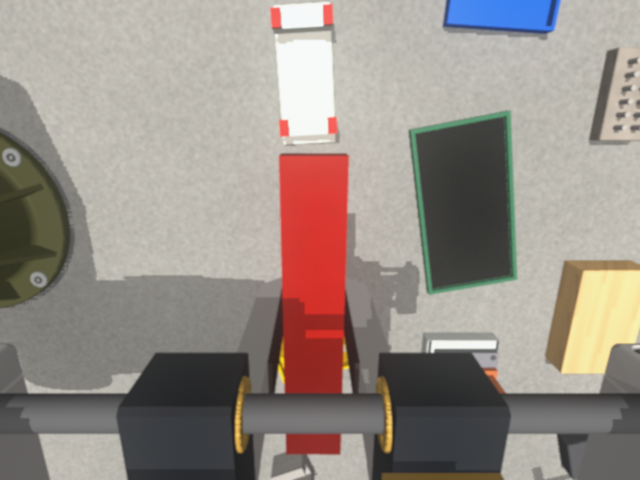

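Rest at the top of the image, with red lips at about px (277,17), (328,14), (284,128) and (331,126). I compute its centre and yaw from the lips.

```bash
python3 - <<'E'
from h import *
im=cv2.imread("pics/w2.png"); b,g,r=[im[...,i].astype(int) for i in range(3)]
m=((r>120)&(g<80)&(b<80)).astype(np.uint8); m[148:]=0
n,l,s,c=cv2.connectedComponentsWithStats(m); P=[]
for i in range(1,n):
    if s[i,4]>20:
        p=ray("wrist",*c[i],0.037); P.append(p[:2]); print(s[i],c[i],p)
P=np.array(P)
print(P.mean(0))
P=P[P[:,1].argsort()]; lo,hi=P[:2].mean(0),P[2:].mean(0); d=hi-lo; print(lo,hi,np.linalg.norm(d),np.degrees(np.arctan2(d[1],d[0])))
for u in [(273,35),(337,138),(286,144),(323,141)]: print(ray("wrist",*u,0.006))
E
```

```text
nan<stdin>:9: RuntimeWarning: Mean of empty slice.
  ret = ret.dtype.type(ret / rcount)
Traceback (most recent call last):
IndexError: too many indices for array: array is 1-dimensional, but 2 were indexed
```

```bash
python3 - <<'E'
from h import *
im=cv2.imread("pics/w2.png").astype(int); print(im[126,331],im[16,275],im[14,329])
m=((im[...,2]-im[...,1]>70)&(im[...,2]-im[...,0]>70)).astype(np.uint8); m[148:]=0
n,l,s,c=cv2.connectedComponentsWithStats(m); P=[]
for i in range(1,n):
    if s[i,4]>20:
        p=ray("wrist",*c[i],0.037); P.append(p[:2]); print(s[i],c[i],p)
P=np.array(P); P=P[P[:,1].argsort()]; lo,hi=P[:2].mean(0),P[-2:].mean(0); d=hi-lo; print((lo+hi)/2,lo,hi,np.linalg.norm(d),np.degrees(np.arctan2(d[1],d[0])))
E
```

```text
[ 89  97 247] [ 93 100 247] [ 93 100 247]
[323   4  10  21 191] [327.69109948  13.88481675] [0.45576249 0.22497181 0.037     ]
[270   8  11  20 195] [275.22051282  17.4       ] [0.40169566 0.22175947 0.037     ]
[328 117  10  17 151] [332.17218543 125.1589404 ] [0.46193483 0.11520126 0.037     ]
[279 120  10  17 149] [283.51677852 127.72483221] [0.40779446 0.11246866 0.037     ]
[0.43179686 0.1686003 ] [0.43486464 0.11383496] [0.42872907 0.22336564] 0.10970238911649972 93.2061816919929
```

Request:
jog_arm:
  plan:
    - [0.137,-0.0085,0,0,0,0,-1]
    - [0.137,-0.0085,0,0,0,0,-1]
    - [0.137,-0.0085,0.03,0,0,0,-1]
    - [0.137,-0.0085,0.06,0,0,-0.4,-1]
    - [0,0,0.13,0,0,-0.35,-1]
    - [0,0,0.15,0,0,0,-1]
    - [0,0,0.15,0,0,0,-1]
    - [0,0,0.15,0,0,0,-1]
    - [0,0,0.13,0,0,0,-1]
    - [0,0,0.1,0,0,0,-1]
    - [0,0,0.06,0,0,0,-1]
    - [0,0,0,0,0,0,-1]
    - [0,0,0,0,0,0,-1]

```text
clock: 7.47
tcp_pos: [0.4315, 0.1699, 0.0592]
tool_rot: [[-0.052, 0.999, -0.001], [0.999, 0.052, -0.0], [-0.0, -0.001, -1.0]]
ft_force: [-1.0, 0.1, -3.4]
gripper_width: 0.0279
grip_force: 30.0
```

```bash
python3 - <<'E'
from look import *
look([("bar_center",.084)],"w3")
E
```

```text
7.47 [0.4315 0.1699 0.0592] [[-0.052, 0.999, -0.001], [0.999, 0.052, -0.0], [-0.0, -0.001, -1.0]] [-1.   0.1 -3.4] 0.0279 30.0
bar_center [(0.6, [0.431, 0.194, 0.078])]
    0.61 [432.3 167.9  28.1 150.8   2.8] pix 279 348 152 454
```

View pics/w3.png

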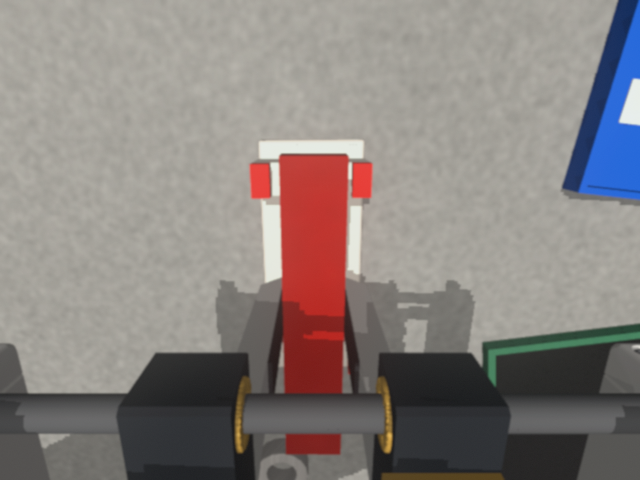

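Request:
jog_arm:
  plan:
    - [0,0,0.08,0,0,0,-1]
    - [0,0,0.04,0,0,0,-1]
    - [0,0,0.02,0,0,0,-1]
    - [0,0,0.01,0,0,0,-1]
    - [0,0,0.005,0,0,0,-1]
    - [0,0,0,0,0,0,-1]

```text
clock: 8.12
tcp_pos: [0.4317, 0.1701, 0.0208]
tool_rot: [[-0.052, 0.999, 0.0], [0.999, 0.052, 0.0], [0.0, 0.0, -1.0]]
ft_force: [0.1, -0.9, -3.7]
gripper_width: 0.0278
grip_force: 30.0
```

Request:
jog_arm:
  plan:
    - [0,0,0.005,0,0,0,-1]
    - [0,0,0,0,0,0,0]
    - [0,0,0,0,0,0,0.1]
    - [0,0,0,0,0,0,0.1]
    - [0,0,0,0,0,0,0.1]
    - [0,0,-0.04,0,0,0,0.1]
    - [0,0,-0.1,0,0,0,0.1]
    - [0,0,-0.15,0,0,0,0.1]
    - [0,0,-0.15,0,0,0,0.1]
    - [0,0,-0.15,0,0,0,0.1]
    - [0,0,-0.15,0,0,0,0.1]
    - [0,0,0,0,0,0,0.1]
    - [0,0,0,0,0,0,0.1]

```text
clock: 9.2
tcp_pos: [0.4321, 0.1702, 0.2066]
tool_rot: [[-0.052, 0.999, 0.004], [0.999, 0.052, 0.001], [0.001, 0.004, -1.0]]
ft_force: [-0.5, 0.3, -0.8]
gripper_width: 0.0518
grip_force: 0.0
```

```bash
python3 - <<'E'
from look import *
im,KT=look([("bar_center",.044),("tray_left_in",.016)],"w4")
print(env.state()["joints"])
m=((im.min(2)>200)).astype(np.uint8)
s=cv2.imread("pics/scene0.png"); cv2.imwrite("pics/blue.png",cv2.resize(s[215:280,385:470],None,fx=5,fy=5))
E
```

```text
9.2 [0.4321 0.1702 0.2066] [[-0.052, 0.999, 0.004], [0.999, 0.052, 0.001], [0.001, 0.004, -1.0]] [-0.5  0.3 -0.8] 0.0518 0.0
bar_center [(0.87, [0.433, 0.175, 0.04])]
    0.94 [433.2 167.9  28.3 149.1   2.9] pix 297 328 138 295
tray_left_in [(0.7, [0.654, 0.275, 0.005])]
    0.98 [644.6 274.2 109.1 127.1  86.8] pix 469 630 43 179
[1.69752727e+01 6.23892279e+00 1.00648858e+02 1.36948073e-04
 7.32407565e+01 1.39769950e+01]
```

View pics/w4.png

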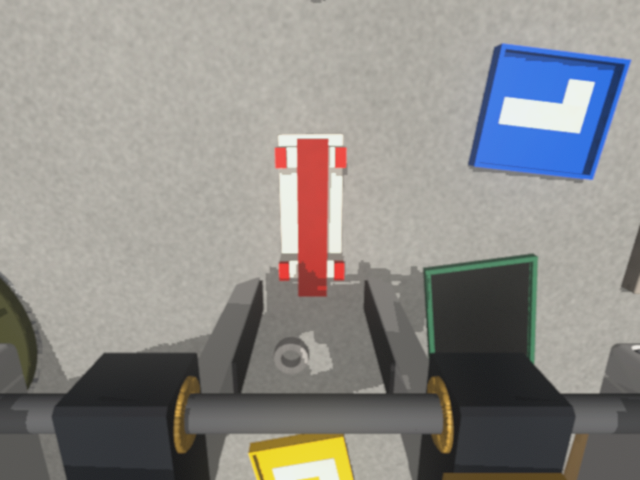

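Bar lies in its rest (centre (0.433,0.168), rest (0.432,0.169)). The blue tray's paint is left-handed with the foot towards +x, tray yaw about -3.5°. I move back over the stack and turn the tool 87° for the ribs.

Request:
jog_arm:
  plan:
    - [-0.133,0.063,-0.017,0,0,0,0]
    - [-0.133,0.063,-0.017,0,0,0,0]
    - [-0.133,0.063,-0.017,0,0,0,0]
    - [-0.133,0.063,-0.017,0,0,0,0]
    - [-0.133,0.063,-0.017,0,0,0,0]
    - [-0.133,0.063,-0.017,0,0,0,0]
    - [-0.133,0.063,-0.017,0,0,0,0]
    - [-0.133,0.063,-0.017,0,0,0,0]
    - [-0.133,0.063,-0.017,0,0,0,0]
    - [-0.133,0.063,-0.017,0,0,0,0]
    - [-0.133,0.063,-0.017,0,0,0,0]
    - [-0.133,0.063,-0.017,0,0,0,0]
    - [-0.133,0.063,-0.017,0,0,0,0]
    - [0,0,0,0,0,-1,0]
    - [0,0,0,0,0,-1,0]
    - [0,0,0,0,0,-1,0]
    - [0,0,0,0,0,-1,0]
    - [0,0,0,0,0,-1,0]
    - [0,0,0,0,0,-1,0]
    - [0,0,0,0,0,-1,0]

```text
clock: 11.12
tcp_pos: [0.6584, -0.2509, 0.2579]
tool_rot: [[-0.518, 0.855, -0.002], [0.855, 0.518, 0.001], [0.002, -0.001, -1.0]]
ft_force: [0.5, -0.9, -0.2]
gripper_width: 0.0469
grip_force: 0.0
```

Request:
jog_arm:
  plan:
    - [0,0,0,0,0,-1,0]
    - [0,0,0,0,0,-1,0]
    - [0,0,0,0,0,-1,0]
    - [0,0,0,0,0,-1,0]
    - [0,0,0,0,0,-1,0]
    - [0,0,0,0,0,-1,0]
    - [0,0,0,0,0,-1,0]
    - [0,0,0,0,0,-1,0]
    - [0,0,0,0,0,-1,0]
    - [0,0,0,0,0,-1,0]
    - [0,0,0,0,0,-1,0]
    - [0,0,0,0,0,-1,0]
    - [0,0,0,0,0,-1,0]
    - [0,0,0,0,0,-1,0]
    - [0,0,0,0,0,-0.75,0]
    - [0,0,0,0,0,0,0]
    - [0,0,0,0,0,0,0]

```text
clock: 12.53
tcp_pos: [0.6585, -0.2509, 0.2584]
tool_rot: [[-1.0, 0.002, -0.001], [0.002, 1.0, 0.001], [0.001, 0.001, -1.0]]
ft_force: [0.5, -0.5, 0.1]
gripper_width: 0.0469
grip_force: 0.0
```

```bash
python3 - <<'E'
from look import *
look([("bracket_left_center",.09),("bracket_right_center",.09),("plate_grip",.07)],"w5")
# blue tray paint from w4
E
```

```text
12.53 [ 0.6585 -0.2509  0.2584] [[-1.0, 0.002, -0.001], [0.002, 1.0, 0.001], [0.001, 0.001, -1.0]] [ 0.5 -0.5  0.1] 0.0469 0.0
bracket_left_center [(0.81, [0.633, -0.218, 0.058])]
    0.97 [ 6.430e+02 -2.228e+02  7.910e+01  4.120e+01  3.000e-01] pix 321 366 157 241
    0.25 [ 643.8 -324.6   41.1   79.1   89. ] pix 212 256 158 242
bracket_right_center [(0.68, [0.649, -0.318, 0.066])]
    0.76 [ 643.4 -325.    41.6   79.8   89.9] pix 212 256 157 242
plate_grip [(0.72, [0.644, -0.261, 0.033])]
    0.76 [ 640.4 -265.4  169.7   78.2   89.3] pix 209 385 153 233
```

View pics/w5.png

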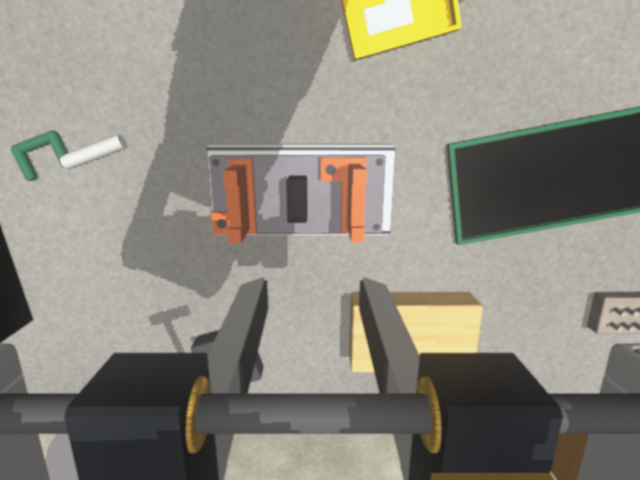

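```bash
python3 - <<'E'
from h import *
im=cv2.imread("pics/w5.png")
b=((im.max(2)<45)).astype(np.uint8); b[:170]=0;b[225:]=0;b[:,:280]=0;b[:,315:]=0
v,u=np.nonzero(b); print("block px",u.min(),u.max(),v.min(),v.max())
for uv in [(u.min(),v.min()),(u.max(),v.min()),(u.min(),v.max()),(u.max(),v.max())]: print(ray("wrist",*uv,.07))
print(ray("wrist",u.mean(),v.mean(),.07))
for z in (.036,.024):print("plate ends",ray("wrist",212,195,z),ray("wrist",385,195,z),ray("wrist",394,195,z))
cv2.imwrite("pics/w5c.png",cv2.resize(im[140:260,195:405],None,fx=3.8,fy=3.8,interpolation=cv2.INTER_CUBIC))
# paint of the blue tray in w4 needs old pose: tcp known
s=env.state(); T=np.linalg.inv(cal("wrist")[1]); R=np.array(s["tool_rot"]); G=np.eye(4);G[:3,:3]=R;G[:3,3]=s["tcp_pos"]
TC=np.linalg.inv(G)@T
def oldpose(R,p):
    R=np.array(R);U,_,V=np.linalg.svd(R);G=np.eye(4);G[:3,:3]=U@V;G[:3,3]=p;return (cal("wrist")[0],np.linalg.inv(G@TC))
KT=oldpose([[-0.052,0.999,0.004],[0.999,0.052,0.001],[0.001,0.004,-1]],[0.4321,0.1702,0.2066])
i4=cv2.imread("pics/w4.png"); m=(i4.min(2)>190).astype(np.uint8); m[:,:480]=0; m[170:]=0
v,u=np.nonzero(m); P=np.array([ray("wrist",a,c,.004,KT)[:2] for a,c in zip(u,v)]).astype(np.float32)*1000
(r)=cv2.minAreaRect(P); print("paint",r,cv2.boxPoints(r))
E
```

```text
Traceback (most recent call last):
ValueError: zero-size array to reduction operation minimum which has no identity
```

```bash
cat > m.py <<'E'
from h import *
im=cv2.imread("pics/w5.png"); print(im[199,297],im[199,275])
b=((im.max(2)<im[199,297].max()+15)).astype(np.uint8); b[:170]=0;b[228:]=0;b[:,:280]=0;b[:,315:]=0
v,u=np.nonzero(b); print("block px",u.min(),u.max(),v.min(),v.max())
print(ray("wrist",u.min(),v.min(),.07),ray("wrist",u.max(),v.max(),.07),ray("wrist",u.mean(),v.mean(),.07))
for z in (.036,.024):print("plate ends",ray("wrist",212,195,z),ray("wrist",385,195,z),ray("wrist",394,195,z))
cv2.imwrite("pics/w5c.png",cv2.resize(im[140:260,195:405],None,fx=3.8,fy=3.8,interpolation=cv2.INTER_CUBIC))
s=env.state(); T=np.linalg.inv(cal("wrist")[1]); R=np.array(s["tool_rot"]); G=np.eye(4);G[:3,:3]=R;G[:3,3]=s["tcp_pos"]
TC=np.linalg.inv(G)@T
def oldpose(R,p):
    R=np.array(R);U,_,V=np.linalg.svd(R);G=np.eye(4);G[:3,:3]=U@V;G[:3,3]=p;return (cal("wrist")[0],np.linalg.inv(G@TC))
KT=oldpose([[-0.052,0.999,0.004],[0.999,0.052,0.001],[0.001,0.004,-1]],[0.4321,0.1702,0.2066])
i4=cv2.imread("pics/w4.png"); m=(i4.min(2)>190).astype(np.uint8); m[:,:480]=0; m[170:]=0; m[:50]=0
n,l,s,c=cv2.connectedComponentsWithStats(m); m=l==1+s[1:,4].argmax()
v,u=np.nonzero(m); P=np.array([ray("wrist",a,c,.004,KT)[:2] for a,c in zip(u,v)]).astype(np.float32)*1000
(r)=cv2.minAreaRect(P); print("paint",r,cv2.boxPoints(r))
E
python3 m.py
```

```text
[66 66 70] [168 163 166]
block px 287 306 176 222
[ 0.62361911 -0.27604159  0.07      ] [ 0.66936393 -0.25798174  0.07      ] [ 0.6459341  -0.26758644  0.07      ]
plate ends [ 0.6483003  -0.35886267  0.036     ] [ 0.64835377 -0.17405769  0.036     ] [ 0.64835655 -0.16444146  0.036     ]
plate ends [ 0.65048862 -0.36207824  0.024     ] [ 0.65054368 -0.17176299  0.024     ] [ 0.65054654 -0.16186004  0.024     ]
paint ((647.8845825195312, 284.0916442871094), (45.75027084350586, 79.92359924316406), 86.67938232421875) [[606.66486 263.56964]
 [686.4543  258.9402 ]
 [689.1043  304.61365]
 [609.3149  309.2431 ]]
```

View pics/w5c.png

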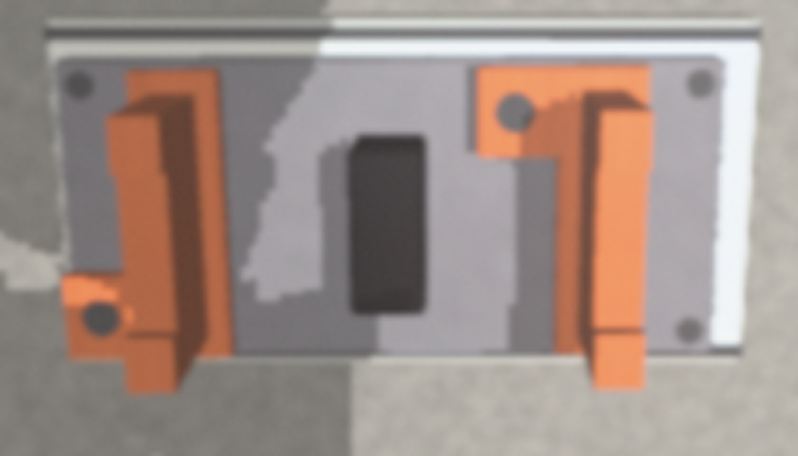

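```bash
python3 - <<'E'
from h import *
f=lambda x,y:ray("wrist",x/3.8+195,y/3.8+140,.096)
print("L",f(625,108),f(619,388)); print("R",f(133,112),f(153,392))
E
```

```text
L [ 0.61347551 -0.20957234  0.096     ] [ 0.68227063 -0.20866254  0.096     ]
R [ 0.61437488 -0.32497566  0.096     ] [ 0.68327124 -0.32435661  0.096     ]
```

Request:
jog_arm:
  plan:
    - [0.021,0.084,0.05,0,0,0,0]
    - [0.021,0.084,0.1,0,0,0,0]
    - [0,0,0.14,0,0,0,0]
    - [0,0,0.14,0,0,0,0]
    - [0,0,0.14,0,0,0,0]
    - [0,0,0.13,0,0,0,0]
    - [0,0,0.08,0,0,0,0]
    - [0,0,0.04,0,0,0,0]
    - [0,0,0,0,0,0,0]
    - [0,0,0,0,0,0,-1]
    - [0,0,0,0,0,0,-1]
    - [0,0,0,0,0,0,-1]
    - [0,0,0,0,0,0,-1]
    - [0,0,0,0,0,0,-1]
    - [0,0,0,0,0,0,-1]
    - [0,0,0,0,0,0,-1]
    - [0,0,0,0,0,0,-1]
    - [0,0,0,0,0,0,-1]

```text
clock: 14.38
tcp_pos: [0.6483, -0.209, 0.055]
tool_rot: [[-1.0, 0.0, 0.001], [0.0, 1.0, -0.0], [-0.001, -0.0, -1.0]]
ft_force: [-1.6, 0.3, 6.5]
gripper_width: 0.0118
grip_force: 30.0
```

Request:
jog_arm:
  plan:
    - [0,0,-0.02,0,0,0,-1]
    - [0,0,-0.06,0,0,0,-1]
    - [0,0,-0.12,0,0,0,-1]
    - [0,0,-0.14,0,0,0,-1]
    - [0,0,-0.14,0,0,0,-1]
    - [0,0.08,-0.04,0,0,0,-1]
    - [0,0.15,0,0,0,0,-1]
    - [0,0.15,0,0,0,0,-1]
    - [0,0.15,0,0,0,0,-1]
    - [0,0.15,0,0,0,0,-1]
    - [0,0.15,0,0,0,0,-1]
    - [0,0.15,0,0,0,0,-1]
    - [0,0.15,0,0,0,0,-1]
    - [0,0.15,0,0,0,0,-1]
    - [0,0.15,0,0,0,0,-1]
    - [0,0.15,0,0,0,0,-1]
    - [0,0.15,0,0,0,0,-1]
    - [0,0.15,0,0,0,0,-1]
    - [0.004,0.048,0,0,0,0.82,-1]
    - [0,0,0,0,0,0,-1]

```text
clock: 16.05
tcp_pos: [0.646, 0.2765, 0.1837]
tool_rot: [[-0.998, 0.056, -0.001], [0.056, 0.998, 0.0], [0.001, -0.0, -1.0]]
ft_force: [0.8, 0.4, -2.1]
gripper_width: 0.0119
grip_force: 30.0
```

```bash
python3 - <<'E'
from look import *
look([("bracket_left_center",.24),("tray_left_in",.016),("bracket_right_center",.09)],"w6")
E
```

```text
16.05 [0.646  0.2765 0.1837] [[-0.998, 0.056, -0.001], [0.056, 0.998, 0.0], [0.001, -0.0, -1.0]] [ 0.8  0.4 -2.1] 0.0119 30.0
bracket_left_center [(0.73, [0.619, 0.272, 0.208])]
    0.67 [624.7 271.   29.7  73.1  87.8] pix 246 336 207 393
tray_left_in [(0.93, [0.626, 0.284, 0.004])]
    0.96 [646.  274.  108.6 118.9  86.8] pix 251 371 152 276
bracket_right_center []
```

View pics/w6.png

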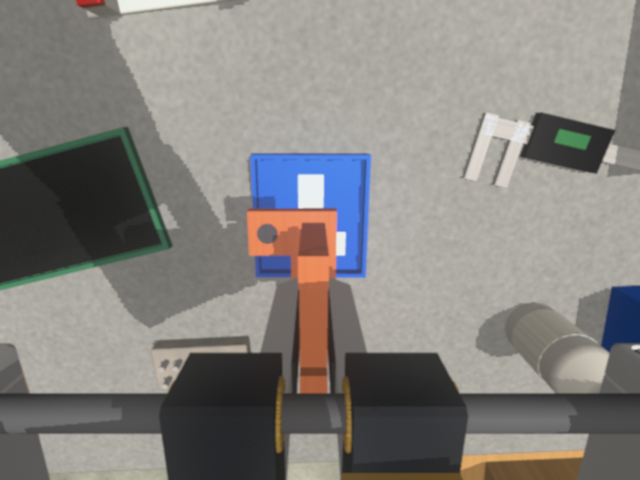

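Request:
jog_arm:
  plan:
    - [0,-0.01,0.08,0,0,0,-1]
    - [0,0,0.14,0,0,0,-1]
    - [0,0,0.14,0,0,0,-1]
    - [0,0,0.12,0,0,0,-1]
    - [0,0,0.08,0,0,0,-1]
    - [0,0,0.04,0,0,0,-1]
    - [0,0,0.02,0,0,0,-1]
    - [0,0,0.01,0,0,0,-1]
    - [0,0,0.004,0,0,0,-1]
    - [0,0,0,0,0,0,-1]
    - [0,0,0,0,0,0,-1]

```text
clock: 17.32
tcp_pos: [0.6475, 0.2707, 0.0273]
tool_rot: [[-0.998, 0.057, 0.002], [0.057, 0.998, 0.001], [-0.002, 0.001, -1.0]]
ft_force: [0.2, 0.7, -0.5]
gripper_width: 0.0121
grip_force: 30.0
```

Request:
jog_arm:
  plan:
    - [0,0,0.004,0,0,0,-1]
    - [0,0,0.004,0,0,0,-1]
    - [0,0,0,0,0,0,-1]

```text
clock: 17.57
tcp_pos: [0.6469, 0.2706, 0.024]
tool_rot: [[-0.998, 0.057, 0.0], [0.057, 0.998, 0.0], [-0.0, 0.0, -1.0]]
ft_force: [-1.2, 0.1, -2.5]
gripper_width: 0.0116
grip_force: 30.0
```

Request:
jog_arm:
  plan:
    - [0,0,0.005,0,0,0,-1]
    - [0,0,0,0,0,0,-1]
    - [0,0,0,0,0,0,0]
    - [0,0,0,0,0,0,0]
    - [0,0,0,0,0,0,0]
    - [0,0,0,0,0,0,0]
    - [0,0,0,0,0,0,0]
    - [0,0,-0.06,0,0,0,0]
    - [0,0,-0.12,0,0,0,0]
    - [0,0,-0.15,0,0,0,0]
    - [0,0,-0.15,0,0,0,0]
    - [0,0,-0.15,0,0,0,0]
    - [0,0,-0.1,0,0,0,0]
    - [0,0,0,0,0,0,0]
    - [0,0,0,0,0,0,0]

```text
clock: 18.82
tcp_pos: [0.6473, 0.2707, 0.2079]
tool_rot: [[-0.998, 0.057, 0.003], [0.057, 0.998, 0.001], [-0.003, 0.001, -1.0]]
ft_force: [-0.2, 1.0, -0.8]
gripper_width: 0.0471
grip_force: 0.0
```

```bash
python3 - <<'E'
from look import *
look([("bracket_left_center",.064),("tray_left_in",.016),("bar_center",.044),("bracket_right_center",.09)],"w7")
E
```

```text
18.82 [0.6473 0.2707 0.2079] [[-0.998, 0.057, 0.003], [0.057, 0.998, 0.001], [-0.003, 0.001, -1.0]] [-0.2  1.  -0.8] 0.0471 0.0
bracket_left_center [(0.65, [0.629, 0.267, 0.011])]
    0.81 [639.8 262.4  40.2  80.3  86.7] pix 279 326 168 258
tray_left_in [(0.75, [0.651, 0.281, 0.005])]
    0.93 [646.9 274.3 108.  117.9  86.7] pix 260 373 149 265
bar_center []
bracket_right_center []
```

View pics/w7.png

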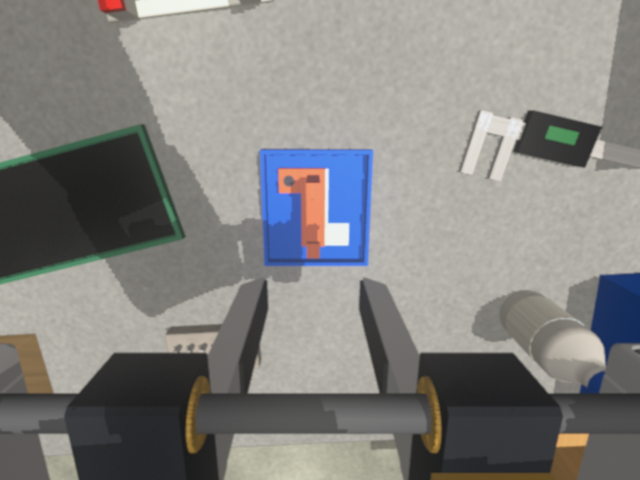

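Left bracket lies flat in the blue tray (px (312,215)). On to the right bracket.

Request:
jog_arm:
  plan:
    - [0,0,0,0,0,-0.82,0]
    - [-0.007,-0.149,0,0,0,0,0]
    - [0,-0.149,0,0,0,0,0]
    - [0,-0.149,0,0,0,0,0]
    - [0,-0.149,0,0,0,0,0]
    - [0,-0.149,0,0,0,0,0]
    - [0,-0.149,0,0,0,0,0]
    - [0,-0.149,0,0,0,0,0]
    - [0,-0.149,0,0,0,0,0]
    - [0,-0.149,0,0,0,0,0]
    - [0,-0.149,0,0,0,0,0]
    - [0,-0.149,0,0,0,0,0]
    - [0,-0.149,0,0,0,0,0]
    - [0,-0.149,0,0,0,0,0]
    - [0,-0.149,0,0,0,0,0]
    - [0,-0.149,0,0,0,0,0]
    - [0,-0.149,0,0,0,0,0]
    - [0,0,0,0,0,0,0]
    - [0,0,0,0,0,0,0]

```text
clock: 20.85
tcp_pos: [0.6481, -0.3272, 0.2042]
tool_rot: [[-1.0, 0.003, -0.001], [0.003, 1.0, 0.001], [0.001, 0.001, -1.0]]
ft_force: [1.0, -0.1, 0.8]
gripper_width: 0.0468
grip_force: 0.0
```

Request:
jog_arm:
  plan:
    - [0,0.01,0.08,0,0,0,0]
    - [0,0,0.14,0,0,0,0]
    - [0,0,0.14,0,0,0,0]
    - [0,0,0.12,0,0,0,0]
    - [0,0,0.08,0,0,0,0]
    - [0,0,0.04,0,0,0,0]
    - [0,0,0,0,0,0,0]
    - [0,0,0,0,0,0,-1]
    - [0,0,0,0,0,0,-1]
    - [0,0,0,0,0,0,-1]
    - [0,0,0,0,0,0,-1]
    - [0,0,0,0,0,0,-1]
    - [0,0,0,0,0,0,-1]
    - [0,0,0,0,0,0,-1]
    - [0,0,0,0,0,0,-1]
    - [0,0,0,0,0,0,-1]

```text
clock: 22.18
tcp_pos: [0.6489, -0.3231, 0.0558]
tool_rot: [[-1.0, 0.0, 0.001], [0.0, 1.0, -0.0], [-0.001, -0.0, -1.0]]
ft_force: [-1.7, 0.3, 5.7]
gripper_width: 0.0116
grip_force: 30.0
```

Request:
jog_arm:
  plan:
    - [0,0,-0.02,0,0,0,-1]
    - [0,0,-0.06,0,0,0,-1]
    - [0,0,-0.12,0,0,0,-1]
    - [0,0,-0.14,0,0,0,-1]
    - [0,0,-0.14,0,0,0,-1]
    - [0,0,-0.1,0,0,0,-1]
    - [0.119,0.086,0,0,0,0,-1]
    - [0.119,0.086,0,0,0,0,-1]
    - [0.119,0.086,0,0,0,0,-1]
    - [0.119,0.086,0,0,0,0,-1]
    - [0.119,0.086,0,0,0,0,-1]
    - [0.119,0.086,0,0,0,0,-1]
    - [0.119,0.086,0,0,0,0,-1]
    - [0,0,0,0,0,-0.94,-1]
    - [0,0,0,0,0,-0.94,-1]
    - [0,0,0,0,0,-0.94,-1]
    - [0,0,0,0,0,-0.93,-1]
    - [0,0,0,0,0,0,-1]
    - [0,0,0,0,0,0,-1]

```text
clock: 23.77
tcp_pos: [0.4408, -0.1727, 0.2002]
tool_rot: [[-0.966, -0.257, -0.0], [-0.257, 0.966, 0.0], [0.0, 0.0, -1.0]]
ft_force: [-0.0, -0.7, -0.3]
gripper_width: 0.0119
grip_force: 30.0
```

```bash
python3 - <<'E'
from look import *
im,KT=look([("tray_right_in",.016)],"w8")
env.read_camera("side")
KT=cal("side")
for x in env.silhouettes("side","tray_right_in")[:1]:
    v,u=np.nonzero(x["region"]); P=np.array([ray("side",a,b,.016,KT)[:2] for a,b in zip(u,v)]).astype(np.float32)*1000
    print(cv2.minAreaRect(P))
E
```

```text
23.77 [ 0.4408 -0.1727  0.2002] [[-0.966, -0.257, -0.0], [-0.257, 0.966, 0.0], [0.0, 0.0, -1.0]] [-0.  -0.7 -0.3] 0.0119 30.0
tray_right_in [(0.9, [0.424, -0.179, 0.006])]
    0.68 [ 438.8 -170.9  118.6  107.9   14.9] pix 258 373 149 268
((437.3228759765625, -178.05453491210938), (126.24674224853516, 116.28199768066406), 14.921183586120605)
```

View pics/w8.png

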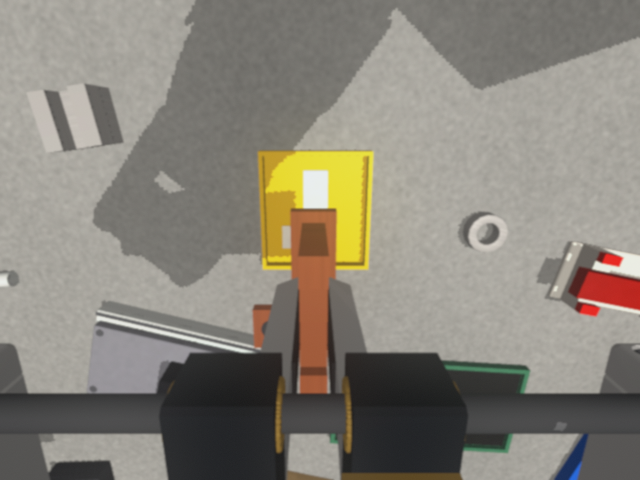

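Request:
jog_arm:
  plan:
    - [0.006,0.009,0.08,0,0,0,-1]
    - [0,0,0.14,0,0,0,-1]
    - [0,0,0.14,0,0,0,-1]
    - [0,0,0.14,0,0,0,-1]
    - [0,0,0.1,0,0,0,-1]
    - [0,0,0.05,0,0,0,-1]
    - [0,0,0.02,0,0,0,-1]
    - [0,0,0.015,0,0,0,-1]
    - [0,0,0.01,0,0,0,-1]
    - [0,0,0,0,0,0,-1]
    - [0,0,0,0,0,0,-1]

```text
clock: 24.93
tcp_pos: [0.4393, -0.1712, 0.0273]
tool_rot: [[-0.966, -0.259, 0.001], [-0.259, 0.966, -0.001], [-0.001, -0.001, -1.0]]
ft_force: [0.0, -0.2, -1.3]
gripper_width: 0.0119
grip_force: 30.0
```

Request:
jog_arm:
  plan:
    - [0,0,0.006,0,0,0,-1]
    - [0,0,0.004,0,0,0,-1]
    - [0,0,0,0,0,0,-1]

```text
clock: 25.18
tcp_pos: [0.4389, -0.171, 0.0241]
tool_rot: [[-0.966, -0.259, 0.0], [-0.259, 0.966, -0.0], [-0.0, -0.0, -1.0]]
ft_force: [-0.6, 0.5, -1.9]
gripper_width: 0.0118
grip_force: 30.0
```

Request:
jog_arm:
  plan:
    - [0,0,0.003,0,0,0,-1]
    - [0,0,0,0,0,0,-1]
    - [0,0,0,0,0,0,0]
    - [0,0,0,0,0,0,0]
    - [0,0,0,0,0,0,0]
    - [0,0,0,0,0,0,0]
    - [0,0,0,0,0,0,0]
    - [0,0,-0.06,0,0,0,0]
    - [0,0,-0.12,0,0,0,0]
    - [0,0,-0.15,0,0,0,0]
    - [0,0,-0.15,0,0,0,0]
    - [0,0,-0.15,0,0,0,0]
    - [0,0,-0.1,0,0,0,0]
    - [0,0,0,0,0,0,0]
    - [0,0,0,0,0,0,0]

```text
clock: 26.43
tcp_pos: [0.4392, -0.1711, 0.2065]
tool_rot: [[-0.966, -0.259, 0.002], [-0.259, 0.966, -0.001], [-0.002, -0.001, -1.0]]
ft_force: [-0.6, -0.5, -1.2]
gripper_width: 0.047
grip_force: 0.0
```

```bash
python3 - <<'E'
from look import *
look([("bracket_right_center",.064),("tray_right_in",.016)],"w9")
E
```

```text
26.43 [ 0.4392 -0.1711  0.2065] [[-0.966, -0.259, 0.002], [-0.259, 0.966, -0.001], [-0.002, -0.001, -1.0]] [-0.6 -0.5 -1.2] 0.047 0.0
bracket_right_center [(0.82, [0.443, -0.176, 0.011])]
    0.97 [ 433.9 -181.5   81.5   40.4   12.3] pix 280 326 167 259
tray_right_in [(0.92, [0.434, -0.167, 0.006])]
    0.85 [ 439.4 -170.2  120.7  108.8   15. ] pix 258 370 149 268
```

View pics/w9.png

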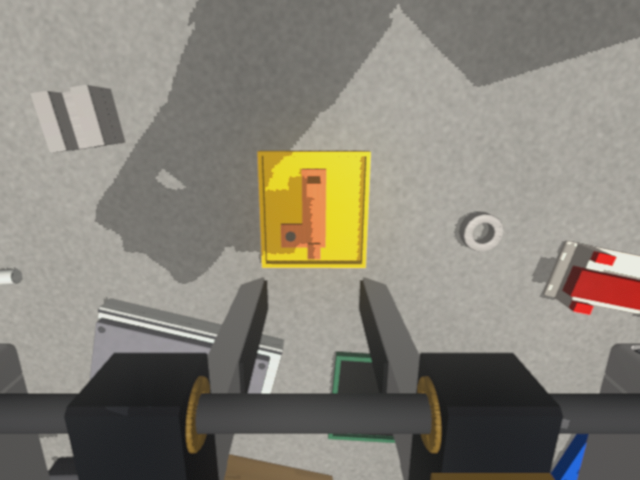

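Request:
jog_arm:
  plan:
    - [0,0,0,0,0,0.94,0]
    - [0,0,0,0,0,0.94,0]
    - [0,0,0,0,0,0.94,0]
    - [0,0,0,0,0,0.93,0]
    - [-0.126,-0.055,-0.031,0,0,0,0]
    - [-0.126,-0.055,-0.031,0,0,0,0]
    - [-0.126,-0.055,-0.031,0,0,0,0]
    - [-0.126,-0.055,-0.031,0,0,0,0]
    - [-0.126,-0.055,-0.031,0,0,0,0]
    - [-0.126,-0.055,-0.031,0,0,0,0]
    - [-0.126,-0.055,-0.031,0,0,0,0]
    - [0,0,0,0,0,0,0]
    - [0,0,0,0,0,0,0]

```text
clock: 27.77
tcp_pos: [0.6582, -0.2668, 0.2565]
tool_rot: [[-1.0, 0.0, -0.003], [0.0, 1.0, 0.001], [0.003, 0.001, -1.0]]
ft_force: [-0.6, 0.6, 0.0]
gripper_width: 0.047
grip_force: 0.0
```

```bash
python3 - <<'E'
from look import *
im,KT=look([("plate_grip",.036),("dock_in",.01)],"w10")
u0,v0=map(int,proj("wrist",[.648,-.2676,.07]))
m=(im.max(2)<95).astype(np.uint8); m[:v0-40]=0;m[v0+40:]=0;m[:,:u0-25]=0;m[:,u0+25:]=0
n,l,s,c=cv2.connectedComponentsWithStats(m); i=1+s[1:,4].argmax(); print(s[i],c[i])
v,u=np.nonzero(l==i); P=np.array([ray("wrist",a,b,.07,KT)[:2] for a,b in zip(u,v)]).astype(np.float32)*1000
print("block",cv2.minAreaRect(P))
E
```

```text
27.77 [ 0.6582 -0.2668  0.2565] [[-1.0, 0.0, -0.003], [0.0, 1.0, 0.001], [0.003, 0.001, -1.0]] [-0.6  0.6  0. ] 0.047 0.0
plate_grip [(0.64, [0.644, -0.264, 0.034])]
    0.66 [ 6.468e+02 -2.664e+02  8.500e+01  1.844e+02  4.000e-01] pix 224 401 154 234
dock_in [(0.96, [0.637, 0.002, 0.002])]
    0.96 [636.3   0.7 120.7 195.6  11.3] pix 461 639 110 246
[302 177  20  46 878] [311.92938497 199.41343964]
block ((645.44873046875, -267.9320983886719), (44.509429931640625, 18.34150505065918), 0.35166868567466736)
```

Request:
jog_arm:
  plan:
    - [0.044,0,0.05,0,0,0,0]
    - [0,0,0.14,0,0,0,0]
    - [0,0,0.15,0,0,0,0]
    - [0,0,0.15,0,0,0,0]
    - [0,0,0.14,0,0,0,0]
    - [0,0,0.12,0,0,0,0]
    - [0,0,0.07,0,0,0,0]
    - [0,0,0.028,0,0,0,0]
    - [0,0,0,0,0,0,0]
    - [0,0,0,0,0,0,-1]
    - [0,0,0,0,0,0,-1]
    - [0,0,0,0,0,0,-1]
    - [0,0,0,0,0,0,-1]
    - [0,0,0,0,0,0,-1]
    - [0,0,0,0,0,0,-1]
    - [0,0,0,0,0,0,-1]
    - [0,0,0,0,0,0,-1]

```text
clock: 29.43
tcp_pos: [0.6469, -0.2667, 0.0487]
tool_rot: [[-1.0, 0.0, 0.001], [0.0, 1.0, -0.001], [-0.001, -0.001, -1.0]]
ft_force: [-1.9, 0.6, 5.8]
gripper_width: 0.0196
grip_force: 30.0
```

```bash
cat > d.py <<'E'
from h import *
s=env.state(); T=np.linalg.inv(cal("wrist")[1]); G=np.eye(4);G[:3,:3]=s["tool_rot"];G[:3,3]=s["tcp_pos"]
TC=np.linalg.inv(G)@T
U,_,V=np.linalg.svd(np.array([[-0.003,1,.002],[1,.003,0],[0,.002,-1]]));G=np.eye(4);G[:3,:3]=U@V;G[:3,3]=[.4395,.0341,.3001]
KT=(cal("wrist")[0],np.linalg.inv(G@TC))
im=cv2.imread("pics/w2.png").astype(int)
print(im[200,460],im[200,413])
m=(im.max(2)<70).astype(np.uint8); m[:,:412]=0; m[:,520:]=0; m[:105]=0; m[300:]=0
n,l,st_,c=cv2.connectedComponentsWithStats(m); i=1+st_[1:,4].argmax(); v,u=np.nonzero(l==i); print(st_[i])
P=np.array([ray("wrist",a,b,.007,KT)[:2] for a,b in zip(u,v)]).astype(np.float32)*1000
print("inner",cv2.minAreaRect(P))
C=np.array([ray("wrist",*p,.01,KT)[:2] for p in [(410,130),(509,112),(517,278),(429,293)]]); print(C,C.mean(0))
for cname in ("scene","side"):
    env.read_camera(cname); KT=cal(cname)
    r=env.silhouettes(cname,"dock_in")
    if r:
        v,u=np.nonzero(r[0]["region"]); P=np.array([ray(cname,a,b,.01,KT)[:2] for a,b in zip(u,v)]).astype(np.float32)*1000; print(cname,r[0]["p"],cv2.minAreaRect(P))
E
python3 d.py
```

```text
[52 55 54] [173 181 184]
[  419   119    91   168 12460]
inner ((633.4038696289062, 15.7672119140625), (102.6126480102539, 202.01373291015625), 10.912740707397461)
[[ 0.55495419  0.11041838]
 [ 0.66953268  0.13110068]
 [ 0.71205747 -0.07872566]
 [ 0.59677116 -0.10078701]] [0.63332887 0.0155016 ]
scene 0.96 ((640.9090576171875, 11.990554809570312), (124.96810150146484, 226.471923828125), 10.610827445983887)
side 0.89 ((629.17578125, 10.389488220214844), (129.04217529296875, 226.8448028564453), 10.822083473205566)
```

Request:
jog_arm:
  plan:
    - [0,0,-0.02,0,0,0,-1]
    - [0,0,-0.05,0,0,0,-1]
    - [0,0,-0.1,0,0,0,-1]
    - [0,0,-0.12,0,0,0,-1]
    - [0,0,-0.12,0,0,0,-1]
    - [0,0,-0.06,0,0,0,-1]
    - [0.006,0.07,0,0,0,0,-1]
    - [0.006,0.14,0,0,0,0,-1]
    - [0.006,0.14,0,0,0,0,-1]
    - [0.006,0.14,0,0,0,0,-1]
    - [0.006,0.14,0,0,0,0,-1]
    - [0.006,0.14,0,0,0,0,-1]
    - [0.006,0.14,0,0,0,0,-1]
    - [0.006,0.14,0,0,0,0,-1]
    - [0.004,0.075,0,0,0,0,-1]
    - [0,0,0,0,0,-0.9,-1]
    - [0,0,0,0,0,-0.9,-1]
    - [0,0,0,0,0,-0.83,-1]
    - [0,0,0,0,0,0,-1]
    - [0,0,0,0,0,0,-1]

```text
clock: 31.3
tcp_pos: [0.6334, 0.0149, 0.1654]
tool_rot: [[-0.984, -0.181, -0.0], [-0.181, 0.984, 0.0], [0.0, 0.0, -1.0]]
ft_force: [-0.3, -0.5, -5.1]
gripper_width: 0.0198
grip_force: 30.0
```

Request:
jog_arm:
  plan:
    - [0,0,0.06,0,0,0,-1]
    - [0,0,0.1,0,0,0,-1]
    - [0,0,0.12,0,0,0,-1]
    - [0,0,0.1,0,0,0,-1]
    - [0,0,0.05,0,0,0,-1]
    - [0,0,0.02,0,0,0,-1]
    - [0,0,0,0,0,0,-1]
    - [0,0,0,0,0,0,-1]

```text
clock: 31.97
tcp_pos: [0.6343, 0.0147, 0.0541]
tool_rot: [[-0.983, -0.182, 0.002], [-0.182, 0.983, -0.0], [-0.002, -0.0, -1.0]]
ft_force: [0.2, -0.5, -5.3]
gripper_width: 0.0202
grip_force: 30.0
```

```bash
python3 - <<'E'
from look import *
look([("plate_grip",.045),("dock_in",.01)],"w11")
E
```

```text
31.97 [0.6343 0.0147 0.0541] [[-0.983, -0.182, 0.002], [-0.182, 0.983, -0.0], [-0.002, -0.0, -1.0]] [ 0.2 -0.5 -5.3] 0.0202 30.0
plate_grip [(0.84, [0.626, 0.016, 0.039])]
    0.9 [633.2  14.7  86.3 180.1  10.5] pix 137 490 205 354
dock_in [(0.9, [0.586, 0.013, 0.003]), (0.24, [0.462, 0.15, 0.01])]
    0.78 [632.2  15.7 119.4 219.7  10.5] pix 128 503 163 344
    0.2 [648.7  17.6 103.1 213.6  10.5] pix 137 490 205 355
```

View pics/w11.png

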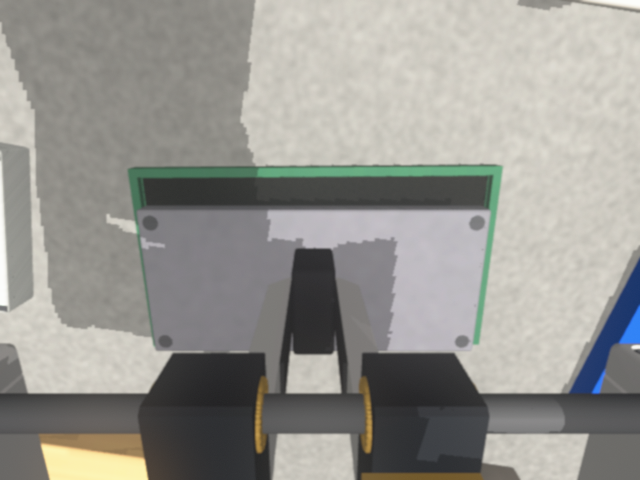

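The plate is centred on the dock to about 1 mm. I lower it and release.

Request:
jog_arm:
  plan:
    - [0,0,0.04,0,0,0,-1]
    - [0,0,0.025,0,0,0,-1]
    - [0,0,0.015,0,0,0,-1]
    - [0,0,0.008,0,0,0,-1]
    - [0,0,0,0,0,0,-1]
    - [0,0,0,0,0,0,-1]

```text
clock: 32.72
tcp_pos: [0.6336, 0.0148, 0.0304]
tool_rot: [[-0.983, -0.183, -0.0], [-0.183, 0.983, -0.0], [0.0, -0.0, -1.0]]
ft_force: [0.0, -0.4, -5.3]
gripper_width: 0.0198
grip_force: 30.0
```

Request:
jog_arm:
  plan:
    - [0,0,0.004,0,0,0,-1]
    - [0,0,0,0,0,0,-1]
    - [0,0,0,0,0,0,-1]

```text
clock: 32.97
tcp_pos: [0.6337, 0.0148, 0.0297]
tool_rot: [[-0.983, -0.183, 0.0], [-0.183, 0.983, -0.0], [-0.0, -0.0, -1.0]]
ft_force: [1.0, -0.2, -3.5]
gripper_width: 0.02
grip_force: 30.0
```

Contact has begun (weight partly carried). I release and rise.

Request:
jog_arm:
  plan:
    - [0,0,0.003,0,0,0,-1]
    - [0,0,0,0,0,0,-1]
    - [0,0,0,0,0,0,0]
    - [0,0,0,0,0,0,0]
    - [0,0,0,0,0,0,0]
    - [0,0,0,0,0,0,0]
    - [0,0,0,0,0,0,0]
    - [0,0,-0.06,0,0,0,0]
    - [0,0,-0.12,0,0,0,0]
    - [0,0,-0.15,0,0,0,0]
    - [0,0,-0.15,0,0,0,0]
    - [0,0,-0.15,0,0,0,0]
    - [0,0,-0.15,0,0,0,0]
    - [0,0,-0.1,0,0,0,0]
    - [0,0,0,0,0,0,0]
    - [0,0,0,0,0,0,0]
    - [0,0,0,0,0,0,0]

```text
clock: 34.38
tcp_pos: [0.6332, 0.0148, 0.2475]
tool_rot: [[-0.983, -0.183, -0.002], [-0.183, 0.983, 0.0], [0.002, 0.0, -1.0]]
ft_force: [0.3, -0.0, -0.5]
gripper_width: 0.0473
grip_force: 0.0
```

```bash
python3 - <<'E'
from look import *
look([("plate_grip",.017),("dock_in",.01)],"w12")
cv2.imwrite("pics/side1.png",env.read_camera("side"))
E
```

```text
34.38 [0.6332 0.0148 0.2475] [[-0.983, -0.183, -0.002], [-0.183, 0.983, 0.0], [0.002, 0.0, -1.0]] [ 0.3 -0.  -0.5] 0.0473 0.0
plate_grip [(0.6, [0.629, 0.016, 0.016])]
    0.66 [633.3  15.   83.4 183.3  10.5] pix 229 399 165 240
    0.63 [431.5 169.2  69.8 155.4   3.9] pix 424 598 0 77
dock_in [(0.95, [0.615, 0.018, 0.0]), (0.23, [0.64, 0.266, 0.03])]
    0.73 [632.9  16.  119.5 220.2  10.5] pix 212 415 147 253
```

View pics/side1.png

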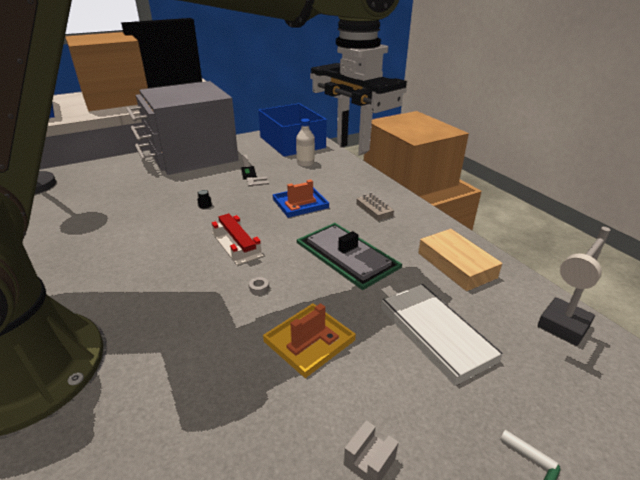

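The side view shows the bar in its rest (237,235), the brackets in the blue (300,195) and yellow (310,335) trays, the plate in the dock (348,255) and the ring untouched (258,286). I hand in.

```bash
python3 -c "
from plant import env
print(env.sign_off())"
```

```text
the job is handed in; nothing more can be done
None
```

The job is handed in at about 34 s: the last pictures show the bar in its rest, the left bracket in the blue tray and the right in the yellow, the plate in the dock and the ring where it was; sign-off returned no verdict.

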